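# Scrub a slanted cylinder barrel with the bore brush and hang the brush up

## Task

Take the red-handled bore brush out of its slanted rest and scrub out the blind steel cylinder barrel: three full strokes, each down to the bottom of the bore and back up until the bristles reach the mouth, keeping the brush in line with the bore and not ramming it. Then hang the brush upright in its own red fork holder, collar resting on the fork behind the lips, and leave the blue brush and the other things on the bench as they stand.

Things in the scene. Friction and masses are not known exactly. Their poses are not given: they have to be found in the camera images.
- red_brush: bore brush, RED handle, lying in the slanted rest, leaning about 24 deg from vertical towards the robot, handle up. Origin: centre of the tip; z runs up its axis. From the tip: brass head 0-40 mm (rigid core 36 mm across; 45 mm fringe has no resistance), stem 8 mm thick 40-95, black collar 36 mm across 95-101, round handle 22 mm thick 101-165. 0.1 to 0.2 kg, round about its axis
- red_brush_collar (a point): point on the red brush's axis at the underside of its collar (95 mm from the tip)
- barrel: blind steel cylinder barrel (open cup) fixed in its fixture, slanting about 32 deg from vertical towards the robot, mouth up. Origin: centre of its outer bottom; z along the bore to the mouth. 60 mm across, 98 mm long; bore 48 mm across, floor at z = 8 mm, mouth at z = 98 mm. Grey fixture base 110x90x12 mm bolted down, aluminium cheeks beside the barrel up to 71 mm above the bench
- rest: fixed rest, grey base plate 110x90x12 mm; origin under the plate's centre. Carries a slanted wooden V trough that holds the red brush from below over 92 mm from its tip; collar and handle stand free above it. Pull the brush out along its own axis
- rack_board: plywood board 90x300x12 mm fixed on the bench, origin under its centre, long side along its y; carries the three fork holders about 100 mm apart, in any order
- holder_red: RED fork holder on a dark post, the red brush's own place, empty. Origin: on the board's top, below the slot; z up. Post centre at x = +31 mm, ends below the fork's top. Fork top at z = 125 mm, 10 mm thick, 34 mm wide; slot 14 mm wide, open to -x, from x = -30 to +8 mm; prongs end in lips 4 mm high at x = -30 to -25 mm
- red_seat (a point): middle of the red fork's slot at its top face: here the collar's underside must rest, stem in the slot. The head does not pass the slot: the stem enters from the open (-x) side of the holder with the collar raised over the lips, then is lowered
- holder_blue: BLUE fork holder, same shape as the red; the blue brush hangs in it
- holder_yellow: YELLOW fork holder, same shape as the red; empty, belongs to a brush that is not here
- blue_seat (a point): middle of the blue fork's slot at its top face
- blue_brush: bore brush with a BLUE handle hanging in the blue holder, to be left alone; same lengths and origin as the red one, head core 28 mm across (fringe 35 mm)
- blue_brush_collar (a point): point on the blue brush's axis at the underside of its collar
- glue_bottle: thread-lock bottle, red, 22x32x102 mm, standing beside the barrel fixture; loose bystander, origin under it at bench height
- collet_a: steel collet, 26 mm across, 38 mm high, standing behind the barrel fixture; loose bystander, origin under it at bench height
- end_cap_0: stepped aluminium end cap, 32 mm across, 26 mm high, in front of the rest; loose bystander, origin under it at bench height
- oil_can: red pump oiler with long thin spout, 62x90x156 mm, behind the plywood board; loose bystander, origin under it at bench height
- bearing: ball bearing, 35 mm across, 11 mm high, near the front edge; loose bystander, origin under it at bench height
- v_block: steel V-block, 50x44x36 mm, near the front edge; loose bystander, origin under it at bench height

How it is judged:
On the way, in this order (a step that is already met when the one before it is completed fails the run):
1. first stroke down: the tip of the red brush within 14 mm of the bore's floor, inside the barrel (x of red_brush in the frame of barrel between -0.018 and 0.018 m and y of red_brush in the frame of barrel between -0.018 and 0.018 m and z of red_brush in the frame of barrel between 0 and 0.022 m and angle between the z axis of red_brush and the z axis of barrel, either way round below 0.3 rad), for 0.02 s.
2. first stroke up: the tip at least 42 mm above the bore's floor, still on the bore's line, so that the bristles have passed up to the mouth (x of red_brush in the frame of barrel between -0.018 and 0.018 m and y of red_brush in the frame of barrel between -0.018 and 0.018 m and z of red_brush in the frame of barrel above 0.05 m), for 0.02 s.
3. second stroke down: the tip of the red brush within 14 mm of the bore's floor, inside the barrel (all of step 1), for 0.02 s.
4. second stroke up: the tip at least 42 mm above the bore's floor, still on the bore's line, so that the bristles have passed up to the mouth (all of step 2), for 0.02 s.
5. third stroke down: the tip of the red brush within 14 mm of the bore's floor, inside the barrel (all of step 3), for 0.02 s.
6. third stroke up: the tip at least 42 mm above the bore's floor, still on the bore's line, so that the bristles have passed up to the mouth (all of step 4), for 0.02 s.
At the end, for the whole second after the job is handed in: The red brush hangs at rest in the red holder: stem in the slot, the collar's underside on the fork (within 5 mm in height, 8 mm across the slot, -14 to +10 mm along it), upright within about 8 degrees; the blue brush still hangs upright in the blue holder with its collar within 15 mm of the seat (x of red_brush_collar in the frame of holder_red between -0.014 and 0.01 m and y of red_brush_collar in the frame of holder_red between -0.008 and 0.008 m and z of red_brush_collar in the frame of red_seat between -0.005 and 0.005 m and angle between each of red_brush, blue_brush's own z axis and vertical below 0.15 rad and linear speed of red_brush below 0.02 m/s and angular speed of red_brush below 0.3 rad/s and distance between blue_brush_collar and blue_seat below 0.015 m); the robot touches nothing.
It fails at once if the brush presses on the barrel with more than 40 N (contact force between red_brush and barrel above 40 N).
It fails at once if a bystander (bottle, collet, end cap, oiler, bearing, V-block) is moved more than 25 mm (distance of any of glue_bottle, collet_a, end_cap_0, oil_can, bearing, v_block from where it was at the start of the episode above 0.025 m).
It fails at once if one of these bystanders is tipped over (angle between any of glue_bottle, collet_a, end_cap_0, oil_can, bearing, v_block's own z axis and vertical above 0.5 rad).
It fails at once if the blue brush is moved more than 25 mm (distance of blue_brush from where it was at the start of the episode above 0.025 m).
It also fails if it takes over 58 s, if anything falls off the work surface, if the arm or the gripper's body presses on something with over 40 N, if the wrist force passes 120 N, or if a joint passes its speed limit or range.

## Robot

A 7-joint arm with a two-finger parallel gripper is mounted at the origin on a cart in front of the work surface, level with it; the furniture and walls round the work are solid. World frame = base frame: x ahead of the robot, y to its left, z up, the work surface at z = 0. Lengths are in m, angles in rad, forces in N, time in s.
With the tool pointing down it reaches from about 0.425 to 0.875 m from the base axis. Payload 4.7 kg.
Tool frame: the origin (TCP) lies midway between the tips of the shut fingers; the grasp point (between the pads) lies 19 mm behind it; z points along the fingers, y is the line along which they close (so a half turn about z gives the same grasp; the last joint's range is limited). The gripper opens to 87 mm and grips with 3 to 60 N. Pads are 19 mm wide; open, the fingers measure 117 mm over their backs; the gripper's body (75 mm by 190 mm) begins 51 mm behind the grasp point.
Start: joints at [1.364, 0.321, -0.07, 1.45, 0.023, 1.371, -0.057], TCP at [0.142, -0.634, 0.223] pointing down, gripper open.
Joint ranges: [-2.86, 2.86], [-0.3, 2.09], [-1.38, 1.24], [0.06, 2.45], [-1.56, 4.7], [0.09, 2.05], [-2.69, 2.69]. Speed limits (rad/s): [2.57, 2.57, 3.14, 3.14, 3.14, 3.14, 3.14].

## Interface

Orientations are given as a rotation vector (axis times angle).
In Python, from bench import ctrl gives the robot as it stands.
- The arm moves only by the shell command python3 inch.py 'ROWS' [FORCE]. ROWS is rows parted by semicolons, their numbers by spaces, 1 to 20 of them, each of 5 numbers: dx, dy, dz in m, then a turn about the tool's z in rad, then the opening from 0.0 (shut) to 1.0 (fully open); each row is the pose to reach, as a shift and turn from the pose commanded when the command began, along the tool's axes at that moment; what a row does not reach only later rows make up. A row lasts 1/10 s, in which the tool goes at most 0.05 m and 0.15 rad, less where a joint would pass 70% of its speed; a pose out of reach is approached as far as the arm can. The fingers move at their own pace and stop on an object; FORCE is the grip in N (left out, the last holds). Time passes only in rows, so rows that do not move let the fingers close. It prints the time, the measured TCP pose, the force, the opening and the grip force at its end.
- ctrl.get_state(): the state, without advancing time (a new reading comes with each control period).
- ctrl.get_image(name): name is "scene" or "top" or "wrist"; returns the picture (384x512x3 uint8, red, green, blue); there is no depth.
- ctrl.camera_model(name): a dict with "vertical_fov" (degrees; the focal length in pixels is half the picture's height over the tangent of half this angle, whatever the lens; pixels are square), "cx", "cy" (the principal point, pixels), "k1" (the pictures are not rectified: a ray, as slopes to the right and down, at radius r is drawn at 1 + k1 r^2 times it, then the intrinsics apply), "rvec" (rotation vector, rad) and "tvec" (3), from world to camera coordinates, as OpenCV has them; the wrist camera has in their place "hand_eye" (4x4, takes a point from camera to tool coordinates, whose origin is the TCP and whose axes are the flange's). Camera axes: x right, y down, z forward; pixel columns grow to the right and rows downward; lengths in m; the calibration is good to about 2 mm. A picture is of the moment at which its call begins: read the wrist's pose just before it. camera_model takes no time and is no camera call.
- ctrl.close_job(): hands the job in; it is judged then, once.
The state is a dict: "time": time; "joint_positions": joint angles; "qd": joint speeds; "joint_torque": joint torques, N m; "position": TCP position; "tool_rot": TCP orientation; "ft_force": force on the tool from outside, world axes, zero at the start; "torque": the same for the moment, N m; "grip_width": opening from 0.0 (shut) to 1.0 (fully open); "grip_force": force on a finger pad.
Only numpy, scipy, OpenCV 4.12 (cv2) and the standard library are available. Lean on these libraries where they do the work, as an engineer would, in place of code of your own. Each camera call takes 0.05 s, during which the arm holds its last target. There are 200 camera calls.

## Working session

There is one attempt and no reset: what is moved stays moved. The work goes in short steps, Python scripts to look and compute and a shell command to move; the robot and the scene stay as the last step left them, time stands still between calls to the robot, and variables do not carry over. Pictures are saved under pics/ and viewed, at most 10 in all, crops included, and the job is handed in when it is done.

```bash
ls; mkdir -p pics; python3 - <<'E'
from bench import ctrl
import cv2,numpy as np
for n in("scene","top","wrist"):
    im=ctrl.get_image(n); cv2.imwrite(f"pics/{n}0.png",im[:,:,::-1])
    print(n,ctrl.camera_model(n))
print(ctrl.get_state())
E
```

```text
bench.py
inch.py
pics
scene {'vertical_fov': 46.49944565546154, 'cx': 252.78061674488404, 'cy': 191.76705602035818, 'k1': -0.1581189679811895, 'rvec': array([ 2.30916603, -0.8320864 ,  0.33398211]), 'tvec': array([-0.37275503,  0.33485467,  1.18499127])}
top {'vertical_fov': 47.40826081897485, 'cx': 256.2720564238348, 'cy': 192.38329382657278, 'k1': -0.05299010640352076, 'rvec': array([ 1.84710331, -2.20324385,  0.42904955]), 'tvec': array([0.0896029 , 0.49004591, 1.44395314])}
wrist {'vertical_fov': 62.51508509367734, 'cx': 253.23722461198207, 'cy': 187.0608382335268, 'k1': -0.005659857619742755, 'hand_eye': array([[ 2.07748620e-04, -9.66908263e-01, -2.55124219e-01,
         6.89423363e-02],
       [ 9.99998915e-01, -1.71189176e-04,  1.46310149e-03,
         1.85098646e-03],
       [-1.45835942e-03, -2.55124246e-01,  9.66907179e-01,
        -1.62799008e-01],
       [ 0.00000000e+00,  0.00000000e+00,  0.00000000e+00,
         1.00000000e+00]])}
{'time': 0.15, 'joint_positions': array([ 1.36407463,  0.3216648 , -0.07006395,  1.45137586,  0.02259518,
        1.3707864 , -0.05692127]), 'qd': array([-0.00034389, -0.00283584, -0.00195498, -0.0029781 , -0.00093466,
       -0.00032217, -0.00069796]), 'joint_torque': array([ 3.16746882e-04, -4.91795504e+01, -4.04568231e-01, -3.12878931e+01,
       -6.41750707e-02,  4.05095669e-02,  1.18291246e-04]), 'position': array([ 0.14222586, -0.63383359,  0.22171424]), 'tool_rot': array([-3.12104758e+00, -3.45976197e-01,  3.84880919e-04]), 'ft_force': array([ 0.5567213 , -0.41097317,  0.42732148]), 'torque': array([ 0.04217337, -0.02515473,  0.02403746]), 'grip_force': 0.0, 'grip_width': 1.003444559340021}
```

View pics/scene0.png

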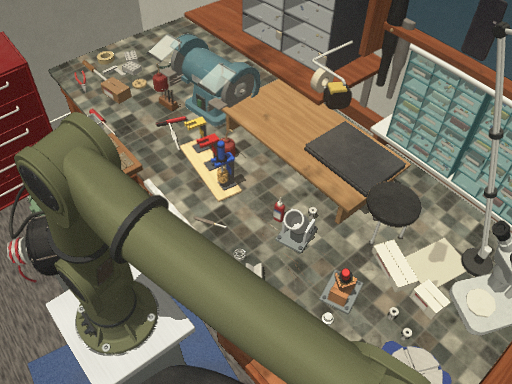

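View pics/top0.png

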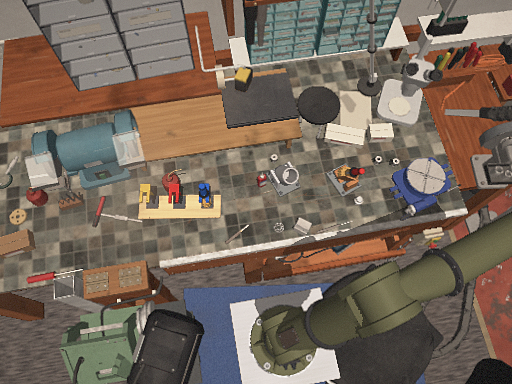

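Scene and top views: rest with the red brush at about (345,178) in top, barrel at (287,177), rack board at (180,205) with yellow/red/blue holders from left to right at (146,193), (174,190), (205,193), and the bottle at (262,180). Rough positions come next.

```bash
cat > h.py <<'E'
from bench import ctrl
import cv2,numpy as np
from scipy.spatial.transform import Rotation as R
def cam(n,st=None):
    m=ctrl.camera_model(n); f=192/np.tan(np.radians(m['vertical_fov']/2))
    if n=='wrist':
        T=np.eye(4);T[:3,:3]=R.from_rotvec(st['tool_rot']).as_matrix();T[:3,3]=st['position']
        T=T@m['hand_eye'];Rc=T[:3,:3];C=T[:3,3]
    else:
        Rc=R.from_rotvec(m['rvec']).as_matrix().T;C=-Rc@m['tvec']
    return dict(f=f,c=np.array([m['cx'],m['cy']]),k=m['k1'],R=Rc,C=C)
def ray(c,uv):
    d=(np.array(uv,float)-c['c'])/c['f'];s=d.copy()
    for _ in range(20): s=d/(1+c['k']*(s@s))
    v=c['R']@np.append(s,1);return c['C'],v/np.linalg.norm(v)
def proj(c,P):
    q=c['R'].T@(np.array(P)-c['C']);s=q[:2]/q[2];return c['c']+c['f']*s*(1+c['k']*(s@s))
def plane(c,uv,z):
    C,v=ray(c,uv);return C+v*(z-C[2])/v[2]
def tri(rays):
    A=0;b=0
    for C,v in rays:
        P=np.eye(3)-np.outer(v,v);A=A+P;b=b+P@C
    X=np.linalg.solve(A,b);return X,[np.linalg.norm((np.eye(3)-np.outer(v,v))@(X-C)) for C,v in rays]
def shot(n,name=None):
    st=ctrl.get_state();im=ctrl.get_image(n)
    if name: cv2.imwrite(f'pics/{name}.png',im[:,:,::-1])
    return im,cam(n,st),st
E
python3 - <<'E'
from h import *
t=cam('top');s=cam('scene')
for n,uv,z in [('redtop',(362,171),.17),('rest',(345,182),.012),('barrel mouth',(292,172),.1),('fixture',(285,180),.012),('red fork',(174,190),.137),('blue top',(205,187),.2),('yel',(146,193),.137),('board',(180,206),.012),('bottle',(262,178),.1),('collet',(274,157),.038),('cap',(359,199),.026)]:
    print(n,plane(t,uv,z).round(3))
for n,a,b in [('red',(361,171),(346,272)),('blue',(204,187),(218,143)),('mouth',(292,172),(294,217))]:
    print(n,tri([ray(t,a),ray(s,b)]))
E
```

```text
redtop [ 0.483 -0.36   0.17 ]
rest [ 0.513 -0.34   0.012]
barrel mouth [ 0.55  -0.136  0.1  ]
fixture [ 0.56  -0.119  0.012]
red fork [0.538 0.281 0.137]
blue top [0.504 0.173 0.2  ]
yel [0.544 0.377 0.137]
board [0.525 0.281 0.012]
bottle [ 0.546 -0.026  0.1  ]
collet [ 0.649 -0.093  0.038]
cap [ 0.433 -0.37   0.026]
red (array([ 0.48262414, -0.35535759,  0.17561036]), [np.float64(0.0010054446340794217), np.float64(0.0010054446340793987)])
blue (array([0.4962529 , 0.1755899 , 0.21557196]), [np.float64(0.0017837990185717203), np.float64(0.001783799018571572)])
mouth (array([ 0.53085831, -0.12859034,  0.13559721]), [np.float64(0.004184342129579795), np.float64(0.004184342129579869)])
```

View pics/wrist0.png

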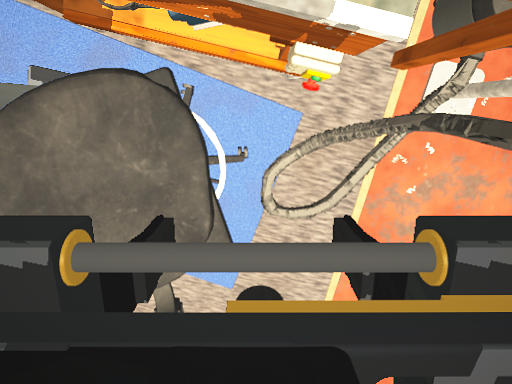

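Wrist view: only the fingers and the floor beside the bench, so nothing useful yet. I'll raise the arm and move over the rest.

```bash
python3 inch.py '0 0 -.05 0 1; 0 0 -.1 0 1; 0.05 -.03 -.15 0 1; .1 -.06 -.18 0 1; .15 -.1 -.18 0 1; .2 -.13 -.18 0 1; .24 -.16 -.18 0 1; .28 -.19 -.18 0 1; .31 -.21 -.18 0 1; .31 -.21 -.18 0 1; .31 -.21 -.18 0 1; .31 -.21 -.18 0 1'; python3 - <<'E'
from h import *
im,c,st=shot('wrist','w1');print(st['position'],st['tool_rot'],st['time'],proj(c,(.483,-.358,.175)))
E
```

```text
time: 1.35
position: [0.3994, -0.3605, 0.4025]
tool_rot: [3.122, 0.351, -0.001]
ft_force: [-0.7, -1.0, 0.3]
grip_width: 1.004
grip_force: 0.0
[ 0.39944228 -0.36045375  0.40246225] [ 3.12160359e+00  3.50729170e-01 -9.50156753e-04] 1.35 [264.79239433  92.08457854]
```

View pics/w1.png

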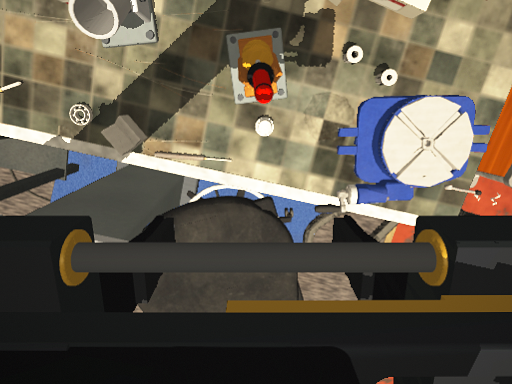

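w1 shows the red handle end at (263,92), the collar around (260,73), the rest plate below it, the end cap at (264,126), and part of the barrel at (95,12). I'll sweep sideways for more views.

```bash
python3 inch.py '.04 -.04 -.02 0 1; .08 -.08 -.02 0 1; .095 -.102 -.02 0 1; .095 -.102 -.02 0 1; .095 -.102 -.02 0 1;.095 -.102 -.02 0 1'; cat > s.py <<'E'
import sys
from h import *
import pickle
im,c,st=shot('wrist',sys.argv[1]);pickle.dump((im,c),open(sys.argv[1]+'.pkl','wb'));print(st['position'],st['qd'].max())
E
python3 s.py w2
python3 inch.py '.01 -.045 0 0 1; .02 -.09 0 0 1; .03 -.135 0 0 1; .04 -.18 0 0 1; .05 -.22 0 0 1; .053 -.234 0 0 1;.053 -.234 0 0 1;.053 -.234 0 0 1;.053 -.234 0 0 1'; python3 s.py w3
python3 inch.py '.01 -.045 0 0 1; .02 -.09 0 0 1; .03 -.135 0 0 1; .04 -.18 0 0 1; .05 -.22 0 0 1; .059 -.264 0 0 1;.059 -.264 0 0 1;.059 -.264 0 0 1;.059 -.264 0 0 1'; python3 s.py w4
python3 - <<'E'
import cv2,numpy as np
a=[cv2.imread(f'pics/w{i}.png') for i in (2,3,4)]
o=np.zeros((600,800,3),np.uint8)
o[:290,:400]=cv2.resize(a[0],(400,300))[:290]; o[:290,400:]=cv2.resize(a[1],(400,300))[:290];
o[300:,:400]=cv2.resize(a[2],(400,300))
cv2.imwrite('pics/m1.png',o)
E
```

```text
time: 2.0
position: [0.4679, -0.2438, 0.4221]
tool_rot: [3.123, 0.339, -0.002]
ft_force: [0.1, -0.2, -0.6]
grip_width: 1.001
grip_force: 0.0
[ 0.46787836 -0.24380749  0.42207784] 0.007279507557667181
time: 2.95
position: [0.4698, -0.0042, 0.4222]
tool_rot: [3.123, 0.339, -0.001]
ft_force: [0.2, -0.6, 0.2]
grip_width: 1.005
grip_force: 0.0
[ 0.46975302 -0.00419033  0.42219832] -0.00018352708404382014
time: 3.9
position: [0.4706, 0.2671, 0.4222]
tool_rot: [3.122, 0.34, -0.001]
ft_force: [0.7, -0.0, -0.8]
grip_width: 1.003
grip_force: 0.0
[0.47058634 0.26712948 0.4221838 ] 0.012974760609575586
```

View pics/m1.png

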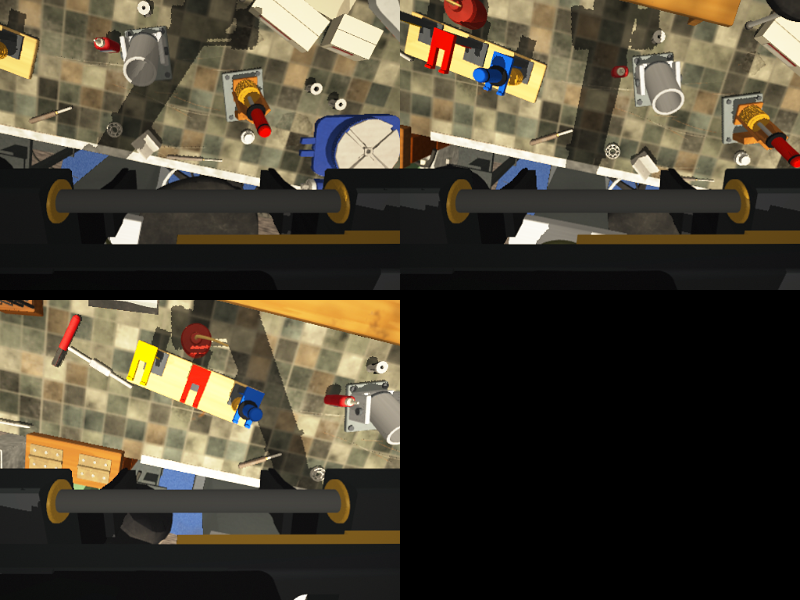

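m1 shows w2 with the barrel mouth at about (130,65)→×1.28 and the red brush at (258,110). w3 has the barrel mouth at (668,100), the red fork at (440,45) and the blue brush. w4 has the red fork at (197,385) opening towards the robot, yellow left, blue right. Next are the brush axis from the masks and enlarged crops.

```bash
cat > m.py <<'E'
from h import *
import pickle
V={i:pickle.load(open(f'w{i}.pkl','rb')) for i in (2,3,4)}
st={'tool_rot':np.array([3.12160359e+00,3.50729170e-01,-9.50156753e-04]),'position':np.array([0.39944228,-0.36045375,0.40246225])}
V[1]=(cv2.imread('pics/w1.png')[:,:,::-1],cam('wrist',st))
def red(im):
    h=cv2.cvtColor(np.ascontiguousarray(im),cv2.COLOR_RGB2HSV);return (((h[...,0]<6)|(h[...,0]>174))&(h[...,1]>170)&(h[...,2]>70)).astype(np.uint8)
E
python3 - <<'E'
from m import *
print(ctrl.get_state()['joint_positions'].round(2))
N=[];D=[];ends=[]
for i in (1,2):
    im,c=V[i];g=proj(c,(.483,-.358,.16))
    n,l,s,cen=cv2.connectedComponentsWithStats(red(im))
    k=min(range(1,n),key=lambda j:np.linalg.norm(cen[j]-g)+(1e3 if s[j,4]<60 else 0))
    ys,xs=np.where(l==k);p=np.c_[xs,ys].astype(np.float32)
    vx,vy,x0,y0=cv2.fitLine(p,cv2.DIST_L2,0,.01,.01).ravel()
    t=(p-[x0,y0])@[vx,vy];w=(p-[x0,y0])@[-vy,vx]
    a=np.array([x0,y0]);e=np.array([vx,vy])
    _,r1=ray(c,a+e*t.min());C,r2=ray(c,a+e*t.max());nn=np.cross(r1,r2);nn/=np.linalg.norm(nn)
    N.append(nn);D.append(nn@C)
    print(i,s[k],a,e,t.min(),t.max(),w.min(),w.max(),nn)
d=np.cross(N[0],N[1]);print('sin between planes',np.linalg.norm(d));d/=np.linalg.norm(d);d*=np.sign(d[2])
P=np.linalg.solve(np.array([N[0],N[1],[0,0,1]]),[D[0],D[1],.15])
print('dir',d,'tilt',np.degrees(np.arccos(d[2])),'az',np.degrees(np.arctan2(d[1],d[0])),'pt z=.15',P)
# crops
o=np.zeros((600,800,3),np.uint8)
def ortho(i,cx,cy,z,hx,hy,W,H):  # up=+x, left=+y
    im,c=V[i];m=np.zeros((H,W,2),np.float32)
    for r in range(H):
        for q in range(W): m[r,q]=proj(c,(cx+hx*(1-2*r/H),cy+hy*(1-2*q/W),z))
    return cv2.remap(np.ascontiguousarray(im),m,None,cv2.INTER_LINEAR)[:,:,::-1]
o[:300,:400]=ortho(4,.54,.28,.137,.075,.1,400,300)   # .5mm/px
o[:300,400:]=ortho(2,.56,-.12,.012,.075,.1,400,300)
o[300:,:400]=ortho(1,.52,-.34,.012,.075,.1,400,300)
im,c=V[3];u=proj(c,(.54,-.13,.09)).astype(int);print('w3 crop at',u)
o[300:,400:]=cv2.resize(np.ascontiguousarray(im[u[1]-50:u[1]+50,u[0]-67:u[0]+67,::-1]),(400,300),interpolation=2)
cv2.imwrite('pics/m2.png',o)
E
```

```text
[ 0.3   0.16 -0.99  1.33  0.13  1.73 -2.02]
1 [252  69  21  35 519] [262.02698  85.96532] [0.17538357 0.98450017] -17.408623 17.292068 -8.935442 8.71776 [-0.40310361  0.91438969 -0.03740297]
2 [330 160  17  16 211] [338.27963 167.62085] [ 0.9696789  -0.24438259] -8.610007 8.126767 -7.458114 7.5758343 [-0.8614767  -0.43919176  0.25488918]
sin between planes 0.9979587609925575
dir [0.21708409 0.1352446  0.96673854] tilt 14.819020174715531 az 31.9231373694804 pt z=.15 [ 0.47360263 -0.36104592  0.15      ]
w3 crop at [341 121]
```

View pics/m2.png

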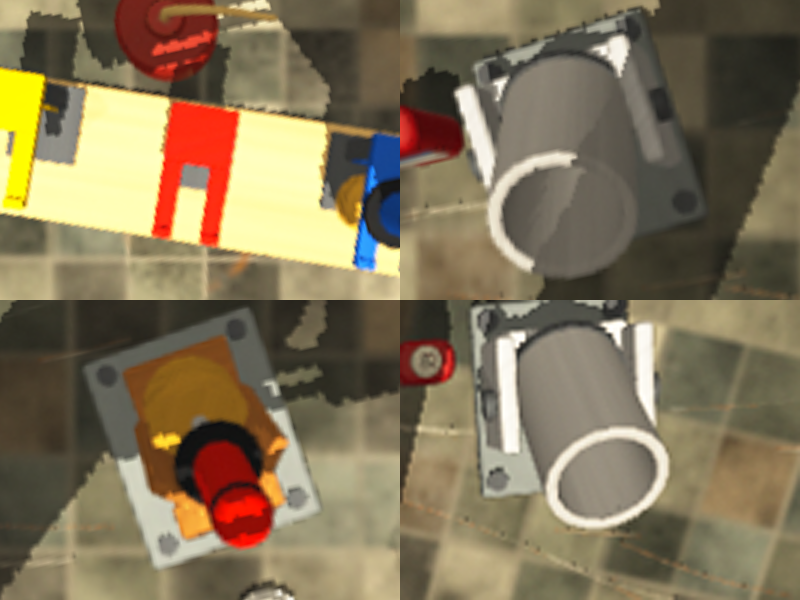

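m2 shows the red fork slot open downwards (-x), front edge at (185,241) and back edge at (205,105). The fixture plate corners are (473,62), (640,8), (704,217) with the barrel mouth ellipse at (562,215). The rest plate corners are (83,369), (247,307), (320,507), (158,568) with the handle cap at (242,516). The bottom-right crop has the mouth at (607,477).

```bash
python3 - <<'E'
from m import *
p=lambda i,cx,cy,z,q,r: proj(V[i][1],(cx+.0005*(150-r),cy+.0005*(200-q),z))
u1=p(1,.52,-.34,.012,242,216)
t=cam('top')
print('cap',tri([ray(V[1][1],u1),ray(V[2][1],(338.3,167.6))]),tri([ray(V[1][1],u1),ray(V[2][1],(338.3,167.6)),ray(t,(361,171))]))
u2=p(2,.56,-.12,.012,162,215)
M,e=tri([ray(V[2][1],u2),ray(V[3][1],(343.3,130.3))]);print('mouth',M,e)
a=np.radians(17.3);b=np.array([-np.sin(np.radians(32))*np.cos(a),-np.sin(np.radians(32))*np.sin(a),np.cos(np.radians(32))])
print('bottom',M-.098*b,'b',b,'mouth-plate in fixture',R.from_euler('z',-a).apply(M-[.565,-.1147,0]))
E
```

```text
cap (array([ 0.48084746, -0.35662963,  0.18186849]), [np.float64(7.619099472305482e-05), np.float64(7.619099472305367e-05)]) (array([ 0.48079237, -0.35636051,  0.17746483]), [np.float64(0.0005039689448848034), np.float64(0.0016252084956797166), np.float64(0.0019565717098538574)])
mouth [ 0.52908191 -0.12647616  0.12448029] [np.float64(5.022110645971948e-05), np.float64(5.022110645968711e-05)]
bottom [ 0.57866463 -0.11103286  0.04137158] b [-0.50594614 -0.15758467  0.8480481 ] mouth-plate in fixture [-0.03779512 -0.00056228  0.12448029]
```

```bash
python3 inch.py '-.008 .045 0 0 1;-.017 .09 0 0 1;-.025 .135 0 0 1;-.033 .18 .02 0 1;-.042 .225 .04 -.02 1;-.05 .27 .06 -.04 1;-.058 .315 .08 -.06 1;-.066 .36 .1 -.08 1;-.075 .405 .12 -.1 1;-.083 .45 .12 -.12 1;-.092 .495 .12 -.139 1;-.1 .54 .12 -.139 1;-.108 .58 .12 -.139 1;-.1128 .61 .12 -.139 1;-.1128 .61 .12 -.139 1;-.1128 .61 .12 -.139 1;-.1128 .61 .12 -.139 1'; cat > d.py <<'E'
# tool-axis shift to a world TCP target x y z yawdeg
import sys
from h import *
st=ctrl.get_state();Rt=R.from_rotvec(st['tool_rot']);T=list(map(float,sys.argv[1:]))
yaw=np.degrees(np.arctan2(*Rt.as_matrix()[[1,0],0]))
print('shift',Rt.inv().apply(np.array(T[:3])-st['position']).round(4),'turn',round(np.radians(yaw-T[3]),3),'yaw',yaw.round(2),'j',st['joint_positions'].round(2),'t',st['time'],'F',st['ft_force'].round(1))
E
python3 d.py .4917 -.3526 .1354 20.4
```

```text
time: 5.65
position: [0.4926, -0.3501, 0.303]
tool_rot: [3.091, 0.562, 0.001]
ft_force: [0.7, 0.1, 1.3]
grip_width: 1.001
grip_force: 0.0
shift [-0.0018  0.002   0.1676] turn 0.004 yaw 20.61 j [ 0.94  0.23 -0.44  1.43  0.1   1.51 -0.71] t 5.65 F [0.7 0.1 1.3]
```

```bash
python3 inch.py '-.001 .001 .04 .004 1;-.002 .002 .08 .004 1;-.002 .002 .11 .004 1;-.002 .002 .14 .004 1;-.002 .002 .155 .004 1;-.002 .002 .168 .004 1;-.002 .002 .168 .004 1;-.002 .002 .168 .004 1' 40; python3 d.py .4917 -.3526 .1354 20.4; python3 - <<'E'
from h import *
im,c,st=shot('wrist');o=cv2.resize(np.ascontiguousarray(im[:,:,::-1]),(400,300))
im,c,st=shot('scene');a=cv2.resize(np.ascontiguousarray(im[220:340,280:440,::-1]),(400,300))
cv2.imwrite('pics/g1.png',np.hstack([o,a]))
E
```

```text
time: 6.45
position: [0.4925, -0.3534, 0.1358]
tool_rot: [3.091, 0.556, 0.002]
ft_force: [0.2, -0.2, 0.4]
grip_width: 1.003
grip_force: 0.0
shift [-0.0005 -0.001   0.0004] turn 0.0 yaw 20.4 j [ 0.94  0.31 -0.43  1.66  0.14  1.19 -0.74] t 6.45 F [ 0.2 -0.2  0.4]
```

View pics/g1.png

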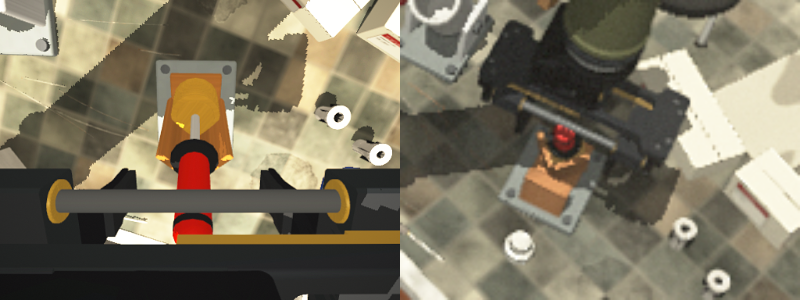

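g1 shows the handle between the open fingers near (193,190), about centred. Grip it.

```bash
python3 inch.py '0 0 0 0 0;0 0 0 0 0;0 0 0 0 0;0 0 0 0 0;0 0 0 0 0;0 0 0 0 0;0 0 0 0 0;0 0 0 0 0' 40; python3 inch.py '-.004 0 -.009 0 0;-.008 0 -.018 0 0;-.016 0 -.036 0 0;-.024 0 -.055 0 0;-.032 0 -.073 0 0;-.041 0 -.091 0 0;-.049 0 -.11 0 0;-.057 0 -.128 0 0;-.061 0 -.137 0 0;-.061 0 -.137 0 0;-.061 0 -.137 0 0'; python3 - <<'E'
from h import *
import pickle
im,c,st=shot('wrist');o=cv2.resize(np.ascontiguousarray(im[:,:,::-1]),(400,300));pickle.dump((im,c,st),open('g2.pkl','wb'))
im,c,st=shot('scene');u=proj(c,st['position']).astype(int);a=cv2.resize(np.ascontiguousarray(im[u[1]-60:u[1]+60,u[0]-80:u[0]+80,::-1]),(400,300))
cv2.imwrite('pics/g2.png',np.hstack([o,a]))
E
```

```text
time: 7.35
position: [0.4917, -0.3531, 0.1345]
tool_rot: [-3.092, -0.556, 0.0]
ft_force: [-0.1, 0.3, 0.7]
grip_width: 0.358
grip_force: 0.0
time: 8.45
position: [0.4345, -0.3741, 0.2711]
tool_rot: [-3.092, -0.556, 0.0]
ft_force: [0.5, -0.4, -1.9]
grip_width: 0.243
grip_force: 40.0
```

View pics/g2.png

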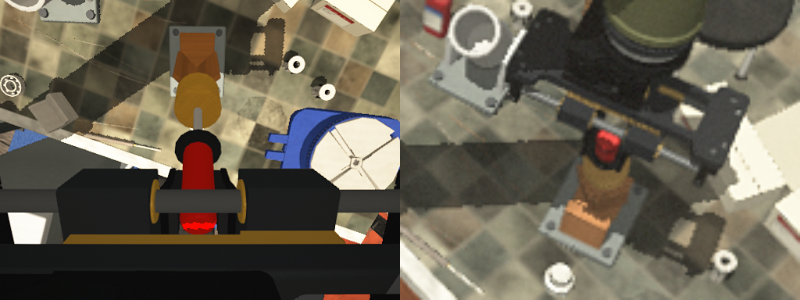

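g2 shows the brush held, collar ring top at about (197,130) and the brass head top at (197,72), clear of the rest. Since the fingers closed late, I'll work out how the brush sits in the hand.

```bash
python3 - <<'E'
import pickle
from h import *
from scipy.optimize import fsolve
im,c,st=pickle.load(open('g2.pkl','rb'))
h=cv2.cvtColor(np.ascontiguousarray(im),cv2.COLOR_RGB2HSV)
print([(r,*im[r,252],*h[r,252]) for r in range(84,222,2) if r<100 or 128<r<185])
bm=lambda a:(a[:,a.any(0)].shape)
print('row165..200 dark widths',[(r,np.where(im[r,200:310].sum(1)<110)[0][[0,-1]]+200) for r in range(168,200,4) if (im[r,200:310].sum(1)<110).any()])
Rt=R.from_rotvec(st['tool_rot']).as_matrix();G=st['position']-.019*Rt[:,2]
a=np.linspace(0,2*np.pi,120)
def rim(s,th,zb,rad):  # s=distance of grasp point from tip
    ax=Rt@np.array([-np.sin(th),0,-np.cos(th)]);e1=Rt[:,1];e2=np.cross(ax,e1)
    P=G+ax*(zb-s)+rad*(np.cos(a)[:,None]*e1+np.sin(a)[:,None]*e2)
    return np.array([proj(c,p) for p in P])
for s in(.137,.145,.155):
  for th in (20,24,28):
    k=rim(s,np.radians(th),.095,.018);q=np.vstack([rim(s,np.radians(th),z,.0225) for z in(0,.04)]);f=rim(s,np.radians(th),.165,.011)
    print(s,th,'collar minrow',k[:,1].min().round(1),'w',np.ptp(k[:,0]).round(1),'head minrow',q[:,1].min().round(1),'w',np.ptp(q[:,0]).round(1),'end rows',f[:,1].min().round(1),f[:,1].max().round(1))
E
```

```text
[(84, np.uint8(123), np.uint8(71), np.uint8(30), np.uint8(13), np.uint8(193), np.uint8(123)), (86, np.uint8(110), np.uint8(63), np.uint8(26), np.uint8(13), np.uint8(195), np.uint8(110)), (88, np.uint8(107), np.uint8(63), np.uint8(25), np.uint8(14), np.uint8(195), np.uint8(107)), (90, np.uint8(107), np.uint8(63), np.uint8(25), np.uint8(14), np.uint8(195), np.uint8(107)), (92, np.uint8(115), np.uint8(72), np.uint8(26), np.uint8(16), np.uint8(197), np.uint8(115)), (94, np.uint8(139), np.uint8(95), np.uint8(24), np.uint8(19), np.uint8(211), np.uint8(139)), (96, np.uint8(139), np.uint8(95), np.uint8(26), np.uint8(18), np.uint8(207), np.uint8(139)), (98, np.uint8(138), np.uint8(95), np.uint8(25), np.uint8(19), np.uint8(209), np.uint8(138)), (130, np.uint8(133), np.uint8(92), np.uint8(26), np.uint8(18), np.uint8(205), np.uint8(133)), (132, np.uint8(135), np.uint8(93), np.uint8(25), np.uint8(19), np.uint8(208), np.uint8(135)), (134, np.uint8(136), np.uint8(93), np.uint8(24), np.uint8(18), np.uint8(210), np.uint8(136)), (136, np.uint8(133), np.uint8(91), np.uint8(20), np.uint8(19), np.uint8(2
[... 2523 characters left out ...]
 59.7 head minrow 104.5 w 60.3 end rows 278.1 310.7
0.137 24 collar minrow 168.2 w 60.3 head minrow 93.6 w 61.4 end rows 282.7 311.6
0.137 28 collar minrow 165.3 w 60.9 head minrow 82.6 w 62.6 end rows 287.0 312.2
0.145 20 collar minrow 164.1 w 57.7 head minrow 101.0 w 58.7 end rows 262.8 295.3
0.145 24 collar minrow 160.2 w 58.3 head minrow 89.7 w 59.8 end rows 266.4 295.7
0.145 28 collar minrow 156.5 w 59.0 head minrow 78.2 w 61.0 end rows 269.9 295.8
0.155 20 collar minrow 155.8 w 55.4 head minrow 97.0 w 56.8 end rows 245.8 277.9
0.155 24 collar minrow 151.0 w 56.1 head minrow 85.1 w 57.9 end rows 248.1 277.5
0.155 28 collar minrow 146.3 w 56.9 head minrow 72.9 w 59.2 end rows 250.5 277.0
```

```bash
cat > b.py <<'E'
# TCP target for given tip z in the barrel frame; optional s, tilt(deg)
import numpy as np
B=np.array([.5787,-.1110,.0414]);a=np.radians(17.3)
D=lambda t:np.array([-np.sin(np.radians(t))*np.cos(a),-np.sin(np.radians(t))*np.sin(a),np.cos(np.radians(t))])
def tcp(z,s=.140,t=23.8,off=0): return B+D(32)*(z+.02)+D(t)*(s-.02)-[0,0,.019]
if __name__=='__main__':
    for z in(.14,.11,.062,.015): print(z,tcp(z).round(4))
E
python3 b.py; python3 d.py $(python3 -c "
from b import tcp;print(*tcp(.14).round(4),17.3)")
```

```text
0.14 [ 0.4515 -0.1506  0.2679]
0.11 [ 0.4667 -0.1459  0.2424]
0.062 [ 0.491  -0.1383  0.2017]
0.015 [ 0.5148 -0.1309  0.1619]
shift [ 0.0938 -0.2031  0.0027] turn 0.055 yaw 20.43 j [ 1.03  0.16 -0.41  1.56  0.07  1.43 -0.6 ] t 8.55 F [-0.3  0.8 -0.8]
```

```bash
python3 inch.py '.01 -.03 -.02 0 0;.02 -.07 -.02 .02 0;.04 -.11 -.02 .04 0;.06 -.15 -.02 .055 0;.08 -.18 -.02 .055 0;.0938 -.203 -.01 .055 0;.0938 -.203 0 .055 0;.0938 -.203 .0027 .055 0;.0938 -.203 .0027 .055 0;.0938 -.203 .0027 .055 0;.0938 -.203 .0027 .055 0' 30; python3 - <<'E'
from h import *
im,c,st=shot('wrist');o=cv2.resize(np.ascontiguousarray(im[:,:,::-1]),(400,300))
im,c,st=shot('scene');u=proj(c,(.52,-.13,.15)).astype(int);a=cv2.resize(np.ascontiguousarray(im[u[1]-50:u[1]+50,u[0]-67:u[0]+67,::-1]),(400,300),interpolation=2)
cv2.imwrite('pics/b1.png',np.hstack([o,a]))
E
python3 d.py $(python3 -c "
from b import tcp;print(*tcp(.062).round(4),17.3)")
```

```text
time: 9.65
position: [0.4518, -0.1524, 0.269]
tool_rot: [-3.106, -0.468, -0.001]
ft_force: [-0.4, 1.0, -1.8]
grip_width: 0.239
grip_force: 30.0
shift [ 0.0415 -0.0016  0.0674] turn -0.002 yaw 17.17 j [ 0.88 -0.06 -0.58  1.77 -0.03  1.42 -0.97] t 9.75 F [-0.2 -0.4 -1.4]
```

View pics/b1.png

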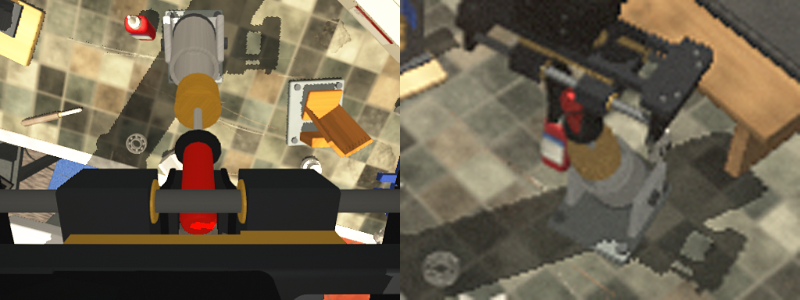

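b1 shows the brass head at (198,97) in line with the barrel at (195,50), and the scene view agrees. Now insert.

```bash
python3 inch.py '.01 -.001 .016 0 0;.021 -.002 .034 0 0;.026 -.002 .042 0 0;.031 -.002 .05 0 0;.036 -.002 .059 0 0;.0415 -.002 .0674 0 0;.0415 -.002 .0674 0 0'; python3 d.py $(python3 -c "
from b import tcp;print(*tcp(.019).round(4),17.3)")
```

```text
time: 10.45
position: [0.4907, -0.1368, 0.2003]
tool_rot: [-3.105, -0.472, 0.002]
ft_force: [-0.5, 0.0, -1.2]
grip_width: 0.247
grip_force: 30.0
shift [0.0226 0.0016 0.035 ] turn -0.0 yaw 17.27 j [ 0.83  0.07 -0.63  1.8   0.04  1.28 -1.08] t 10.45 F [-0.5  0.  -1.2]
```

No contact. Now down to 19 mm, then a bit further.

```bash
python3 inch.py '.006 .001 .009 0 0;.012 .001 .018 0 0;.017 .001 .027 0 0;.0226 .001 .035 0 0;.0226 .001 .035 0 0;.0226 .001 .035 0 0'; python3 inch.py '.001 0 .0015 0 0;.0015 0 .0025 0 0;.0015 0 .0025 0 0'; python3 d.py $(python3 -c "
from b import tcp;print(*tcp(.016).round(4),17.3)"); python3 - <<'E'
from h import *
from b import *
im,c,st=shot('scene','b2');u=proj(c,(.51,-.13,.15)).astype(int);print(u)
cv2.imwrite('pics/b2c.png',cv2.resize(np.ascontiguousarray(im[u[1]-40:u[1]+40,u[0]-53:u[0]+53,::-1]),(800,600),interpolation=2))
print([proj(c,x).round(1) for x in (tcp(.016)+[0,0,.019]-D(23.8)*k for k in(.033,.039,.045))])
E
```

```text
time: 11.05
position: [0.5128, -0.1313, 0.1662]
tool_rot: [-3.106, -0.471, 0.0]
ft_force: [-0.1, 0.8, -1.9]
grip_width: 0.243
grip_force: 30.0
time: 11.35
position: [0.5141, -0.1312, 0.164]
tool_rot: [3.106, 0.47, 0.0]
ft_force: [-1.4, -0.5, -1.0]
grip_width: 0.242
grip_force: 30.0
shift [0.0002 0.     0.0013] turn -0.001 yaw 17.22 j [ 0.79  0.15 -0.64  1.81  0.1   1.22 -1.15] t 11.35 F [-1.4 -0.5 -1. ]
[290 217]
[array([294.4, 213. ]), array([294.6, 213.7]), array([294.9, 214.3])]
```

```bash
python3 inch.py '.0008 0 .0013 0 0;.0008 0 .0013 0 0' 15|grep -E 'posi|force'; python3 inch.py '.0008 0 .0013 0 0;.0008 0 .0013 0 0'|grep -E 'posi|force';python3 inch.py '.0008 0 .0013 0 0;.0008 0 .0013 0 0'|grep -E 'posi|force'; python3 inch.py '.0008 0 .0013 0 0;.0008 0 .0013 0 0'|grep -E 'posi|force'
```

```text
position: [0.515, -0.1309, 0.1626]
ft_force: [-0.1, 0.5, -1.6]
grip_force: 15.0
position: [0.5158, -0.1306, 0.1612]
ft_force: [0.5, -0.6, -1.2]
grip_force: 15.0
position: [0.5165, -0.1303, 0.1599]
ft_force: [-0.1, -0.1, -2.1]
grip_force: 15.0
position: [0.5172, -0.1301, 0.1586]
ft_force: [-0.2, 1.0, -1.6]
grip_force: 15.0
```

```bash
for i in 1; do python3 inch.py '.0008 0 .0013 0 0;.0008 0 .0013 0 0'|grep -E 'posi|ft_force';done; python3 inch.py '.0008 0 .0013 0 0;.0008 0 .0013 0 0'|grep -E 'posi|ft_force'; python3 inch.py '.0008 0 .0013 0 0;.0008 0 .0013 0 0'|grep -E 'posi|ft_force'
```

```text
position: [0.5176, -0.1304, 0.1581]
ft_force: [-4.4, 0.2, 4.3]
position: [0.5178, -0.1308, 0.1579]
ft_force: [-7.9, -0.6, 12.4]
position: [0.5182, -0.131, 0.1573]
ft_force: [-10.6, -1.2, 17.1]
```

Floor contact is found at about z=0.158. Now stroke up, then two more strokes stopping about 4 mm short of contact.

```bash
python3 inch.py '-.003 0 -.005 0 0;-.008 0 -.013 0 0;-.013 0 -.021 0 0;-.018 0 -.029 0 0;-.023 0 -.037 0 0;-.0276 0 -.0441 0 0;-.0276 0 -.0441 0 0;-.0276 0 -.0441 0 0;-.0276 0 -.0441 0 0' 25; python3 inch.py '.005 0 .008 0 0;.01 0 .016 0 0;.015 0 .024 0 0;.02 0 .032 0 0;.0239 0 .0382 0 0;.0248 0 .0397 0 0;.0248 0 .0397 0 0;.0248 0 .0397 0 0;.0248 0 .0397 0 0'
```

```text
time: 13.7
position: [0.4931, -0.1374, 0.1986]
tool_rot: [-3.106, -0.471, 0.0]
ft_force: [1.3, -0.2, -1.5]
grip_width: 0.245
grip_force: 25.1
time: 14.6
position: [0.5169, -0.1304, 0.1596]
tool_rot: [3.106, 0.47, 0.001]
ft_force: [0.3, 0.1, -1.2]
grip_width: 0.24
grip_force: 25.1
```

```bash
python3 inch.py '-.005 0 -.008 0 0;-.01 0 -.016 0 0;-.015 0 -.024 0 0;-.02 0 -.032 0 0;-.0265 0 -.0424 0 0;-.0265 0 -.0424 0 0;-.0265 0 -.0424 0 0;-.0265 0 -.0424 0 0;.005 0 .008 0 0' >/dev/null; python3 d.py .5169 -.1304 .1596 17.3
```

```text
shift [-0.0007 -0.0017  0.0038] turn -0.005 yaw 17.04 j [ 0.79  0.16 -0.65  1.8   0.1   1.21 -1.16] t 15.5 F [-1.1  0.9 -1.3]
```

My last row overshot its intended sense: it sent the brush straight back down. The row limit stopped it about 4 mm short and there was no contact, so it serves as the third stroke down. I'll finish the last 2 mm slowly, then go up.

```bash
python3 inch.py '.001 0 .0015 0 0;.0015 0 .0025 0 0;.0015 0 .0025 0 0;.0015 0 .0025 0 0'; python3 inch.py '-.005 0 -.008 0 0;-.01 0 -.016 0 0;-.015 0 -.024 0 0;-.02 0 -.032 0 0;-.0265 0 -.0424 0 0;-.0275 0 -.044 0 0;-.0275 0 -.044 0 0;-.0275 0 -.044 0 0;-.0275 0 -.044 0 0'
```

```text
time: 15.9
position: [0.5183, -0.13, 0.1579]
tool_rot: [3.105, 0.47, 0.002]
ft_force: [0.3, -0.2, -1.6]
grip_width: 0.243
grip_force: 25.1
time: 16.8
position: [0.4918, -0.1377, 0.2002]
tool_rot: [-3.105, -0.471, 0.001]
ft_force: [0.2, 0.1, -1.9]
grip_width: 0.242
grip_force: 25.0
```

Strokes are done. Withdraw along the bore, lift, and re-measure the brush in the hand.

```bash
python3 inch.py '-.008 0 -.0127 0 0;-.016 0 -.0255 0 0;-.024 0 -.0382 0 0;-.032 0 -.051 0 0;-.04 0 -.0637 0 0;-.045 0 -.072 0 0;-.045 0 -.11 0 0;-.045 0 -.15 0 0;-.045 0 -.15 0 0;-.045 0 -.15 0 0' 35; cat > k.py <<'E'
from h import *
from scipy.optimize import least_squares
im,c,st=shot('wrist')
h=cv2.cvtColor(np.ascontiguousarray(im),cv2.COLOR_RGB2HSV)
col=im[:,252].astype(int).sum(1)
stem=[r for r in range(100,200) if h[r,252,1]<70 and col[r]>150]
rc=next(r for r in range(140,215) if col[r]<90 and col[r+3]<90)
br=(h[...,0]>15)&(h[...,0]<26)&(h[...,1]>185)
n,l,s,cen=cv2.connectedComponentsWithStats(br[:rc].astype(np.uint8)); k=1+np.argmax(s[1:,4])
print('collar row',rc,'brass box',s[k],'t',st['time'])
Rt=R.from_rotvec(st['tool_rot']).as_matrix();G=st['position']-.019*Rt[:,2];a=np.linspace(0,2*np.pi,120)
def rim(s,th,zb,rad):
    ax=Rt@np.array([-np.sin(th),0,-np.cos(th)]);e1=Rt[:,1];e2=np.cross(ax,e1)
    return np.array([proj(c,G+ax*(zb-s)+rad*(np.cos(t)*e1+np.sin(t)*e2)) for t in a])
hr=s[k,1]
f=lambda p:[rim(p[0],p[1],.095,.018)[:,1].min()-rc,min(rim(p[0],p[1],z,.0225)[:,1].min() for z in(0,.04))-hr]
p=least_squares(f,[.14,.41],x_scale=[.01,.1]).x;print('s',p[0],'tilt',np.degrees(p[1]))
for r in range(rc-25,rc-3,6):
    x=[q for q in range(225,280) if h[r,q,1]<60 and 90<im[r,q].max()<190];print(r,x[:1],x[-1:])
E
python3 k.py; python3 d.py .4778 .2897 .36 171.85
```

```text
time: 17.8
position: [0.4492, -0.1513, 0.3516]
tool_rot: [3.105, 0.471, 0.002]
ft_force: [-0.3, 0.0, -2.6]
grip_width: 0.242
grip_force: 35.0
collar row 173 brass box [ 224   98   60   72 3158] t 17.8
s 0.1330926698717525 tilt 23.162533533573324
148 [249] [258]
154 [249] [258]
160 [249] [258]
166 [249] [258]
shift [ 0.1585 -0.4125 -0.0097] turn -2.699 yaw 17.23 j [ 0.9  -0.08 -0.58  1.63 -0.04  1.58 -0.95] t 17.85 F [ 0.1  1.1 -1.2]
```

```bash
python3 inch.py '.01 -.025 0 -.14 0;.02 -.05 0 -.28 0;.03 -.075 0 -.42 0;.04 -.1 0 -.56 0;.05 -.125 0 -.7 0;.06 -.15 0 -.84 0;.07 -.175 0 -.98 0;.075 -.2 0 -1.12 0;.083 -.225 0 -1.26 0;.092 -.25 0 -1.4 0;.1 -.275 0 -1.54 0;.11 -.3 0 -1.68 0;.12 -.32 0 -1.82 0;.125 -.34 0 -1.96 0;.13 -.36 0 -2.1 0;.137 -.38 0 -2.24 0;.145 -.4 0 -2.38 0;.15 -.41 0 -2.52 0;.155 -.416 0 -2.66 0;.155 -.416 0 -2.7 0'; python3 inch.py '0 0 0 0 0;0 0 0 0 0;0 0 0 0 0';python3 d.py .4745 .2921 .1779 171.85;python3 k.py
```

```text
time: 19.85
position: [0.4729, 0.2928, 0.3487]
tool_rot: [-0.211, -3.131, 0.001]
ft_force: [-0.6, -0.9, -1.7]
grip_width: 0.24
grip_force: 35.0
time: 20.15
position: [0.4736, 0.2916, 0.3501]
tool_rot: [-0.223, -3.133, 0.001]
ft_force: [0.5, -0.9, -1.1]
grip_width: 0.243
grip_force: 35.0
shift [-0.0009  0.0008  0.1722] turn 0.0 yaw 171.87 j [ 0.32  0.21 -1.08  1.44  0.18  1.6   0.69] t 20.15 F [ 0.5 -0.9 -1.1]
collar row 173 brass box [ 224   98   60   72 3214] t 20.15
s 0.1336147864884224 tilt 23.291836698914643
148 [249] [258]
154 [249] [258]
160 [249] [259]
166 [249] [259]
```

```bash
python3 inch.py '0 0 .03 0 0;-.001 .001 .06 0 0;-.001 .001 .09 0 0;-.001 .001 .12 0 0;-.001 .001 .14 0 0;-.001 .001 .155 0 0;-.001 .001 .165 0 0;-.001 .001 .172 0 0;-.001 .001 .172 0 0;-.001 .001 .172 0 0'; python3 d.py .4745 .2921 .1779 171.85; python3 - <<'E'
from m import *
im,c,st=shot('wrist','f1')
m=red(im);Rt=R.from_rotvec(st['tool_rot']).as_matrix()
g=proj(c,(.524,.285,.137));print('seat px',g,'prong tips',proj(c,(.494,.289,.141)))
n,l,s,cen=cv2.connectedComponentsWithStats(m)
for k in range(1,n):
    if s[k,4]>60: print(s[k],cen[k].round(1))
for r in range(int(g[1])-45,int(g[1])+100,8):
    if 0<=r<384:
        x=np.where(m[r])[0]
        if len(x): 
            sp=np.split(x,np.where(np.diff(x)>2)[0]+1);print(r,[(int(q[0]),int(q[-1])) for q in sp if len(q)>2])
cv2.imwrite('pics/f1c.png',cv2.resize(np.ascontiguousarray(im[:,:,::-1]),(800,600)))
E
```

```text
time: 21.2
position: [0.4753, 0.2932, 0.1794]
tool_rot: [0.221, 3.133, 0.001]
ft_force: [-0.1, -0.9, -1.9]
grip_width: 0.246
grip_force: 35.0
shift [ 0.0006 -0.0012  0.0015] turn 0.001 yaw 171.93 j [ 0.29  0.3  -1.04  1.71  0.27  1.28  0.62] t 21.2 F [-0.1 -0.9 -1.9]
seat px [254.39125599 273.17279496] prong tips [254.09271161 236.62497007]
[ 233  188   42   54 1976] [253.2 216.6]
[495 204  17  38 215] [504.3 226.9]
[ 230  273   49   27 1242] [253.3 286.5]
228 [(233, 273), (501, 506)]
236 [(233, 273), (498, 507)]
276 [(233, 273)]
284 [(230, 276)]
292 [(230, 277)]
```

View pics/f1c.png

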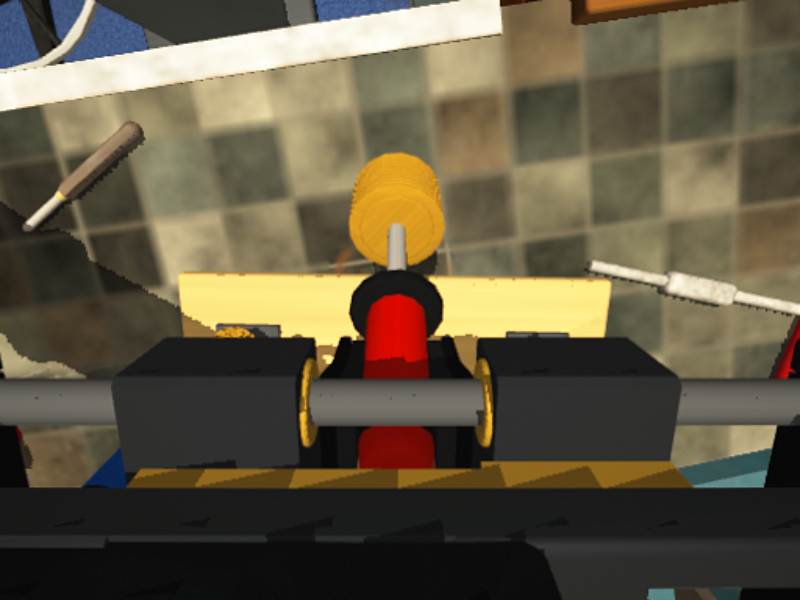

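f1 shows the held brush in front of the board, stem at (397,245) and collar at (397,305). The fork itself is hidden behind the gripper. As a cross-check, I'll locate the fork in the fixed cameras' first pictures.

```bash
python3 - <<'E'
from m import *
# fork outline on z=.137 from several views -> rectangle fit, seat = 30 mm behind the front edge
for n in ('w4','w3','top0'):
    if n[0]=='w': im,c=V[int(n[1])]
    else: im=cv2.imread('pics/top0.png')[:,:,::-1];c=cam('top')
    m=red(im);g=proj(c,(.53,.284,.137))
    k,l,s,cen=cv2.connectedComponentsWithStats(m)
    j=min([i for i in range(1,k) if s[i,4]>25],key=lambda i:np.linalg.norm(cen[i]-g))
    ys,xs=np.where(l==j);P=np.array([plane(c,(x,y),.137)[:2] for x,y in zip(xs,ys)])
    a=np.radians(-8.15);hx=np.array([np.cos(a),np.sin(a)]);hy=np.array([-hx[1],hx[0]])
    Q=(P-[.524,.284]);q=np.c_[Q@hx,Q@hy]*1000
    print(n,len(P),'x',np.percentile(q[:,0],[1,99]).round(1),'y',np.percentile(q[:,1],[1,99]).round(1))
E
python3 d.py .4745 .2911 .1779 171.85
```

```text
w4 897 x [-28.1  37.8] y [-17.   15.5]
w3 1331 x [-29.2  38.2] y [-21.8  15.8]
top0 148 x [-29.2  37.1] y [-19.9  17.2]
shift [ 0.0006 -0.0023  0.0017] turn 0.001 yaw 171.93 j [ 0.29  0.3  -1.04  1.71  0.27  1.28  0.62] t 21.25 F [ 0.3 -0.1 -2.2]
```

```bash
python3 inch.py '-.005 -.0022 .004 0 0;-.012 -.0022 .004 0 0;-.02 -.0022 .004 0 0;-.028 -.0022 .004 0 0;-.032 -.0022 .004 0 0;-.032 -.0022 .004 0 0' 15; python3 inch.py '-.005 0 0 0 0;-.01 0 0 0 0;-.015 0 0 0 0;-.02 0 0 0 0;-.02 0 0 0 0' ; python3 inch.py '-.004 0 0 0 0;-.008 0 0 0 0;-.0135 0 0 0 0;-.0135 0 0 0 0;-.0135 0 0 0 0'; python3 d.py .5398 .2817 .175 171.85
```

```text
time: 21.85
position: [0.5071, 0.2859, 0.1745]
tool_rot: [-0.223, -3.133, -0.001]
ft_force: [1.1, -0.7, -1.2]
grip_width: 0.248
grip_force: 15.0
time: 22.35
position: [0.527, 0.283, 0.1746]
tool_rot: [0.222, 3.134, 0.0]
ft_force: [0.5, 0.4, -1.3]
grip_width: 0.246
grip_force: 15.0
time: 22.85
position: [0.5395, 0.2815, 0.1746]
tool_rot: [-0.221, -3.133, -0.0]
ft_force: [0.1, 0.5, -0.9]
grip_width: 0.245
grip_force: 15.0
shift [-0.0003  0.0003 -0.0004] turn 0.001 yaw 171.92 j [ 0.25  0.42 -0.98  1.6   0.36  1.32  0.64] t 22.85 F [ 0.1  0.5 -0.9]
```

The stem went in with no contact. A small sideways probe will confirm and centre it.

```bash
python3 inch.py '0 .002 0 0 0;0 .002 0 0 0'|grep ft_; python3 inch.py '0 .0015 0 0 0;0 .0015 0 0 0'|grep ft_; python3 inch.py '0 -.0055 0 0 0;0 -.0055 0 0 0;0 -.0055 0 0 0'|grep ft_; python3 inch.py '0 -.0015 0 0 0;0 -.0015 0 0 0'|grep ft_
```

```text
ft_force: [-0.9, -0.4, -1.0]
ft_force: [0.3, -0.1, -1.1]
ft_force: [-0.4, 3.8, -3.4]
ft_force: [0.5, 4.2, -3.5]
```

```bash
python3 inch.py '0 .008 0 0 0;0 .008 0 0 0'|grep ft_; python3 inch.py '0 .001 0 0 0;0 .001 0 0 0'|grep ft_;python3 inch.py '0 .001 0 0 0;0 .001 0 0 0'|grep -E 'ft_|pos'; python3 inch.py '0 .001 0 0 0;0 .001 0 0 0'|grep -E 'ft_|pos'
```

```text
ft_force: [-0.9, 0.0, -0.9]
ft_force: [0.0, 0.5, -1.7]
position: [0.5405, 0.2869, 0.1745]
ft_force: [0.7, -1.5, -0.6]
position: [0.5406, 0.2873, 0.1745]
ft_force: [0.0, -4.4, -0.3]
```

Both slot walls are found, so the centre lies about 4.8 mm back. Centre it and lower.

```bash
python3 inch.py '0 -.0048 0 0 0;0 -.0048 .003 0 0;0 -.0048 .006 0 0;0 -.0048 .009 0 0;0 -.0048 .011 0 0;0 -.0048 .011 0 0'|grep -E 'ft_|pos'; for i in 1; do python3 inch.py '0 0 .0015 0 0;0 0 .0015 0 0'|grep -E 'ft_|pos';done;  python3 inch.py '0 0 .0015 0 0;0 0 .0015 0 0'|grep -E 'ft_|pos'; python3 inch.py '0 0 .0015 0 0;0 0 .0015 0 0'|grep -E 'ft_|pos'
```

```text
position: [0.5397, 0.2846, 0.1638]
ft_force: [-0.5, -0.7, 0.4]
position: [0.5398, 0.2847, 0.1635]
ft_force: [-2.2, -1.6, 6.3]
position: [0.5401, 0.2849, 0.1632]
ft_force: [-3.7, -2.1, 11.4]
position: [0.5405, 0.2852, 0.1628]
ft_force: [-4.2, -3.5, 15.4]
```

```bash
python3 inch.py '0 0 -.003 0 0;0 0 -.003 0 0' 5; python3 inch.py '0 0 -.0 0 .3;0 0 0 0 .35;0 0 0 0 .4;0 0 0 0 .45;0 0 0 0 .5;0 0 0 0 .5;0 0 0 0 .5;0 0 0 0 .5;0 0 0 0 .5;0 0 0 0 .5'; python3 - <<'E'
from h import *
im,c,st=shot('wrist','r1');shot('scene','r1s');shot('top','r1t')
h=cv2.cvtColor(np.ascontiguousarray(im),cv2.COLOR_RGB2HSV)
br=((h[...,0]>15)&(h[...,0]<26)&(h[...,1]>185)).astype(np.uint8)
n,l,s,cen=cv2.connectedComponentsWithStats(br)
print([(s[k],cen[k].round()) for k in range(1,n) if s[k,4]>200])
for x in ((.524,.286,.137),(.524,.286,.207),(.524,.286,.06)): print(proj(c,x).round())
dk=(im.sum(2)<90)&(abs(np.arange(512)-253)<40);print('collar rows',np.where(dk[:,253])[0][:3],[np.where(dk[r])[0][[0,-1]] for r in range(150,240,10) if dk[r].any()])
E
```

```text
time: 25.95
position: [0.5403, 0.2847, 0.163]
tool_rot: [0.221, 3.132, 0.002]
ft_force: [-1.5, 0.4, 3.7]
grip_width: 0.25
grip_force: 5.0
time: 26.95
position: [0.5398, 0.2842, 0.1622]
tool_rot: [0.221, 3.134, -0.0]
ft_force: [-0.7, -0.4, 0.6]
grip_width: 0.494
grip_force: 0.0
[(array([242, 143,  24,  24, 488], dtype=int32), array([253., 154.])), (array([ 116,  146,   42,   48, 1404], dtype=int32), array([136., 167.])), (array([ 351,  151,  100,   65, 1656], dtype=int32), array([400., 186.])), (array([146, 229,  20,  57, 537], dtype=int32), array([154., 257.])), (array([342, 230,  19,  56, 535], dtype=int32), array([353., 258.])), (array([ 130,  295,  363,   17, 4719], dtype=int32), array([323., 305.]))]
[256. 193.]
[257. 240.]
[255. 168.]
collar rows [165 166 200] [array([238, 271]), array([229, 279]), array([226, 282]), array([227, 282]), array([234, 276])]
```

Released. Retreat straight up and measure how it hangs.

```bash
python3 inch.py '0 0 -.01 0 .5;0 0 -.02 0 .55;0 0 -.04 0 .55;0 0 -.07 0 .55;0 0 -.1 0 .55;0 0 -.14 0 .55;0 0 -.18 0 .55;.03 0 -.22 0 .55;.06 0 -.22 0 .55;.06 0 -.22 0 .55;.06 0 -.22 0 .55;.06 0 -.22 0 .55'; cat > v.py <<'E'
from m import *
im,c,st=shot('wrist','v1')
rd=red(im)
h=cv2.cvtColor(np.ascontiguousarray(im),cv2.COLOR_RGB2HSV)
def blob(m,g,mn=30):
    n,l,s,cen=cv2.connectedComponentsWithStats(m.astype(np.uint8));k=min([i for i in range(1,n) if s[i,4]>mn],key=lambda i:np.linalg.norm(cen[i]-g));return s[k],cen[k],l==k
S=np.array([.524,.286,.137])
for nm,z in (('tip',.042),('fork',.137),('collar',.143),('end',.207)): print(nm,proj(c,S*[1,1,0]+[0,0,z]).round(1))
print('red',blob(rd,proj(c,S+[0,0,.06]))[:2])
bl=(h[...,0]>100)&(h[...,0]<125)&(h[...,1]>150)
print('blue',[ (s,cen) for s,cen,_ in [blob(bl,proj(c,(.5,.18,.17)))]])
br=(h[...,0]>15)&(h[...,0]<26)&(h[...,1]>185)&(h[...,2]<190)
print('brass',blob(br,proj(c,S-[0,0,.07]))[:2])
dk=im.sum(2)<90;print('dark',blob(dk,proj(c,S+[0,0,.006]))[:2])
g=proj(c,S+[0,0,.006]).astype(int)
names=[]
for r in range(g[1]-60,g[1]+60,4):
    row=''
    for q in range(g[0]-48,g[0]+50,2):
        p=h[r,q]; row+= 'R' if rd[r,q] else 'k' if im[r,q].sum()<90 else 'b' if br[r,q] else 'U' if bl[r,q] else '.'
    print(r,row)
E
python3 v.py
```

```text
time: 28.3
position: [0.4813, 0.2917, 0.3821]
tool_rot: [0.223, 3.133, -0.001]
ft_force: [-0.4, -0.3, -1.2]
grip_width: 0.551
grip_force: 0.0
tip [255.2 175.1]
fork [255.5 190.5]
collar [255.5 191.8]
end [255.8 207.1]
red (array([ 241,  184,   49,   58, 1716], dtype=int32), array([264.32284382, 215.26048951]))
blue [(array([154, 184,  44,  33, 900], dtype=int32), array([174.33      , 202.33444444]))]
brass (array([191, 169,  10,  21, 121], dtype=int32), array([195.46280992, 178.16528926]))
dark (array([257, 179,  10,  21,  32], dtype=int32), array([263.84375, 189.75   ]))
131 .................................................
135 .................................................
139 .................................................
143 .................................................
147 .................................................
151 .................................................
155 .................................................
159 .................................................
163 .................................................
167 ...............................
[... 398 characters left out ...]
99 .................RR.RRRRRRRRkRk..................
203 .................RRRRRRRRRRRRRRRRR...............
207 .................RRRRRRRRRRRRRRRRRRRRR...........
211 .................RRRRRRRRRRRRRRRRRRRRRR..........
215 .................RRRRRRRRRRRRRRRRRRRRRRR.........
219 kk......................kRRRRRRRRRRRRRRRR.....kkk
223 kk......................RRRRRRRRRRRRRRRRRR....kkk
227 kk......................RRRRRRRRRRRRRRRRRR....kkk
231 kk......................RRRRRRRRRRRRRRRRRR....kkk
235 kk......................RRRRRRRR..RRRRRRR....kkkk
239 kk........................RRRRR...RRRRRR.....kkkk
243 .................................................
247 .................................................
```

```bash
python3 - <<'E'
from m import *
im=cv2.imread('pics/v1.png')[:,:,::-1];v=im.max(2)
def show(r0,r1,q0,q1):
    for r in range(r0,r1,2): print(r,' '.join('%3d%s'%(im[r,q].max(),'RGB'[im[r,q].argmax()] if np.ptp(im[r,q].astype(int))>40 else '-') for q in range(q0,q1,3)))
show(168,212,230,284)
print();show(166,212,150,204)
E
```

```text
168 254R 254R 254R 255R 162R 184R 240R 252R 252R 252R 242R 195R 199R 255R 254R 254R 255R 254R
170 254R 254R 254R 255R 236R 238R 230R 251R 234R 247R 227R 241R 229R 255R 254R 254R 255R 255R
172 255R 255R 255R 255R 255R 253R 253R 249R 248R 247R 253R 253R 252R 255R 255R 255R 255R 255R
174 255R 255R 255R 255R 226R 248R 231R 254R 247R 246R 250R 233R 230R 255R 255R 255R 255R 255R
176 255R 255R 255R 255R 254R 251R 254R 147R 250R 250R 253R 251R 251R 255R 255R 255R 255R 255R
178 255R 255R 255R 255R 253R 252R 255R 101R 105R 171R 255R 252R 251R 244R 255R 255R 255R 255R
180 255R 255R 255R 255R 253R 255R  42-  34-  33-  32-  29- 254R 249R 251R 255R 255R 255R 255R
182 255R 255R 255R 255R 255R  96R  33-  33-  33-  32-  34-  30- 255R 248R 255R 255R 255R 255R
184 255R 255R 255R 255R 255R  34-  33-  79R 127R 104R  32-  32-  89R 221R 255R 255R 255R 255R
186 254R 254R 254R 255R 175R  34-  73R 171R 170R 165R 110R  32-  49- 229R 255R 255R 255R 255R
188 254R 254R 254R 255R  56-  33- 142R 167R 170R 164R 153R  35-  30- 255R 254R 254R 254R 254R
190 255R 255R 255R 255R  26-  33- 157R 169R 170R 165R 151R  33-  2
[... 2430 characters left out ...]
7B  89B  20-  33- 141B  93B  88B  54- 136R
198  69-  67-  52- 101B 104B  99B  93B  14-  91B  87B  86B  15-  26- 248B 104B  42-  63-  56-
200  66-  64-  83B 113B 115B 111B  98B  74B  79B  86B  28-  17-  65B 110B  41-  37-  67-  60-
202  65-  64- 112B 116B 116B 116B 108B  93B  34-  86B  15-  48- 118B 113B  38-  51-  73-  67-
204  70-  67- 115B 114B 114B 115B 115B  95B  24-  80B  93B 118B 115B 114B  36-  80-  76-  62-
206  65-  63- 114B 114B 114B 114B 115B  97B  33- 116B 116B 114B 115B 114B  46-  87-  83-  60-
208  64-  65- 117B 114B 114B 114B 115B  95B  75B 114B 115B 115B 115B 113B  81-  87-  85-  65-
210  60-  58- 119B 114B 114B 115B 114B  85B 117B 115B 114B 115B 115B 114B  93-  86-  83-  64-
```

Numerically the red brush hangs just like the blue one: collar 9 px behind the prong tips against 10 px for blue, cap centred over the collar, and the stem between the prongs. The arm is clear, so I'll hand in.

```bash
python3 -c "
from bench import ctrl
print(ctrl.close_job())"
```

```text
the job is handed in; nothing more can be done
None
```

I scrubbed the barrel with three full strokes, hung the red brush in its red fork holder and handed the job in; the judge gave no verdict, and my only check of the hang was the last wrist image, where it matches the blue brush.

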